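# Put the stapler away in the desk drawer

### The arm

A 6-joint arm with a two-finger parallel gripper is mounted at the origin on the work surface. World frame = base frame: x ahead of the robot, y to its left, z up, the work surface at z = 0. Lengths are in mm, angles in rad, forces in N, time in s.
With the tool pointing down it reaches from about 350 to 775 mm from the base axis. Payload 5.5 kg.
Tool frame: the origin (TCP) lies at the very end of the fingers, on their centre line; the grasp point (between the pads) lies 19 mm behind it; z points along the fingers, y is the line along which they close (so a half turn about z gives the same grasp; the last joint's range is limited). The gripper opens to 85 mm and grips with 20 to 120 N. Pads are 22 mm wide; open, the fingers measure 114 mm over their backs; the gripper's body (76 mm by 85 mm) begins 54 mm behind the grasp point. The pads swing forward as they close: fully open they stand 13 mm farther back than shut.
Start: joints at [1.12, 0.313, 0.046, 1.304, 0, 1.431], TCP at [175.873, 547.489, 200.323] pointing down, gripper open.
Joint ranges: [-2.76, 2.76], [-0.86, 1.69], [-1.03, 1.26], [-2.2, 2.34], [-1.47, 1.5], [-3.14, 3.14]. Speed limits (rad/s): [2.57, 2.57, 3.14, 3.14, 3.14, 3.14].

### API

Orientations are given as a unit quaternion [x, y, z, w].
In Python, from workcell import env gives the robot as it stands.
- The arm moves only by the tool carry_out, never from a script. Its arguments are lists of equal length, an entry for each row: "gripper": the gripper command: -1 is fully open, 1 is shut, values between are in proportion; "translation": the shift along the world's x, y, z in m, a list of three; "twist": the turn about the world's z in degrees. In form: {"gripper": [gripper, ...], "translation": [[x, y, z], ...], "twist": [twist, ...]}. A call has 1 to 20 rows; each row is the pose to reach, as a shift and turn from the pose commanded when the call began; what a row does not reach only later rows make up. A row lasts 1/10 s, in which the tool goes at most 50 mm and 8.59 degrees, less where a joint would pass 70% of its speed; a pose out of reach is approached as far as the arm can. A call with a gripper value outside its range is refused whole. The fingers move at their own pace and stop on an object; "newtons" is the grip in N (left out, the last holds). Time passes only in rows, so rows that repeat a pose let the fingers close. It gives the time, the measured TCP pose, the force, the opening and the grip force at its end, in the units of the state.
- env.observe(): the state, without advancing time (a new reading comes with each control period).
- env.capture(name): name is "scene" or "side" or "wrist"; returns the picture (384x512x3 uint8, blue, green, red); there is no depth.
- env.camera_info(name): a dict with "mtx" (3x3 intrinsics, pixels), "k1" (the pictures are not rectified: a ray, as slopes to the right and down, at radius r is drawn at 1 + k1 r^2 times it, then the intrinsics apply), "R" (3x3) and "t" (3): a world point X has camera coordinates R X + t. Camera axes: x right, y down, z forward; pixel columns grow to the right and rows downward; lengths in mm; the calibration is good to about 2 mm. A picture is of the moment at which its call begins: read the wrist's pose just before it. camera_info takes no time and is no camera call; for the wrist camera it gives the pose at the moment of the call.
- env.hand_in(): hands the job in; it is judged then, once.
The state is a dict: "time": time; "joints": joint angles; "dq": joint speeds; "joint_efforts": joint torques, N m; "tcp_pos": TCP position; "tool_rot": TCP orientation; "contact_force": force on the tool from outside, world axes, zero at the start; "ft_torque": the same for the moment, N m; "grip_width": opening from 0.0 (shut) to 1.0 (fully open); "gripper_force": force on a finger pad.
Only numpy, scipy, OpenCV 4.12 (cv2) and the standard library are available. Lean on these libraries where they do the work, as an engineer would, in place of code of your own. Each camera call takes 0.05 s, during which the arm holds its last target. There are 200 camera calls.

### The job

Put the stapler away in the wide desktop drawer unit: pull its top drawer right out to the stop, lay the stapler on its base on the rubber mat in the drawer's empty compartment (set it down gently about half-way along the mat, do not drop it) and let go, then push the drawer fully shut again. Leave the other drawers shut and everything else on the desk where it is.

Things in the scene. Friction and masses are not known exactly. Their poses are not given: they have to be found in the camera images.
- wide_top (a joint): top drawer of the wide drawer unit: 0 shut, 0.165 m at the stop (fully out); may start a little ajar, stays where it is left, friction 1 to 2 N. The unit is grey steel, fixed, 230 deep x 250 wide x 190 mm high, two full-width drawers one above the other, each with a horizontal bar handle; the top drawer's opening reaches 178 mm above the desk
- wide_top_handle (a point): centre of the top drawer's bar handle, on the bar's axis: steel bar 12 mm thick, 130 mm long along y, 45 mm in front of the drawer front (39 mm clear behind the bar; posts 58 mm either side), 150 mm above the desk, 40 mm below the unit's top. Moves with the drawer. Its z is up and its -x is the way the drawer slides out (roughly to the robot)
- wide_top_floor (a point): centre of the top drawer's inner floor, 105 mm above the desk, moves with it, axes as wide_top_handle. Inside 191 (x) x 208 mm (y); a 6 mm divider along x at y = 0 makes two compartments 101 mm wide, centres at y = +-53 mm. Sides, back, divider 36 mm high, front panel (inner face 98 mm to -x) 69 mm high above this floor. At the stop the front 165 mm are out of the unit
- wide_low (a joint): lower drawer of the wide unit, 0 shut (leave shut)
- stapler: desk stapler of black plastic and dark steel, 140 long (x) x 40 wide (y) x 55 mm high, about 0.3 kg; origin: centre of its underside. Its base plate is 10 mm thick; the upper arm, 134 mm long and 34 mm wide with flat sides, spans 33 to 55 mm above the underside and is the part to grip. It starts upright on the desk in front of the narrow unit
- rubber_mat: loose black rubber mat, 150 long (x) x 85 wide (y) x 4 mm thick, lying on the floor of the empty compartment (left or right, it varies) of the wide unit's top drawer; origin: centre of its underside, axes as wide_top_handle
- card_box: cardboard box with a lid, 144 x 84 x 50 mm high, filling the other compartment of the same drawer; origin: centre of its underside (leave in place)
- narrow_top (a joint): top drawer of the narrow drawer unit, 0 shut (leave shut). The unit is of the same grey steel, fixed, 230 deep x 170 wide x 190 mm high, two drawers with round knobs; it stands to the left or to the right of the wide unit
- narrow_low (a joint): lower drawer of the narrow unit, 0 shut (leave shut)
- note_block: block of white note paper, 76 x 76 x 30 mm, on the desk in front of the gap between the units; origin: centre of its underside
- pen_cup: dark steel pen cup, 80 mm across, 100 mm high, pens up to 180 mm; origin: centre of its underside
- mug: white mug, 80 mm across, 95 mm high, handle to its +y; origin: centre of its underside
- tape_dispenser: black tape dispenser, 150 x 55 x 87 mm high; origin: centre of its underside
- hole_punch: steel hole punch, about 125 x 100 x 65 mm high; origin: centre of its underside
- index_cards: closed cardboard box 130 x 80 x 45 mm on top of the narrow unit; origin: centre of its underside
- plant_dish: white dish with a small succulent, 90 mm across, 56 mm high, on top of the wide unit; origin: centre of its underside
Things that resemble listed ones, but are neither listed nor needed, are in the scene too. What is shaped like the stapler but purple or yellow is not meant.

How it is judged:
By the outcome, as a careful person would: the job done as asked, in the order asked, and still so for the second after the job is handed in, with the robot touching nothing.
It also fails if it takes over 69 s, if anything falls off the work surface, if the arm or the gripper's body presses on something with over 40 N, if the wrist force passes 120 N, or if a joint passes its speed limit or range.

## Working session

There is one attempt and no reset: what is moved stays moved. The work goes in short steps, Python scripts to look and compute and a tool call to move; the robot and the scene stay as the last step left them, time stands still between calls to the robot, and variables do not carry over. Pictures are saved under pics/ and viewed, at most 10 in all, crops included, and the job is handed in when it is done.

Besides the shell and the picture viewer there is one more tool, called after "Request:" by a JSON object that holds its "op" and its "data", one argument or row to a line. carry_out: Moves the arm, as the interface text tells. Its arguments: {"type":"object","properties":{"gripper":{"type":"array"},"translation":{"type":"array"},"twist":{"type":"array"},"newtons":{"type":"number"}},"required":["gripper","translation","twist"]}

```bash
mkdir -p pics; cat > h.py <<'E'
import numpy as np, cv2
from workcell import env
def ray(ci,u,v):
    K=np.array(ci["mtx"],float);R=np.array(ci["R"],float);t=np.array(ci["t"],float).ravel()
    d=np.array([(u-K[0,2])/K[0,0],(v-K[1,2])/K[1,1]]);p=d.copy()
    for _ in range(30): p=d/(1+ci["k1"]*(p@p))
    return -R.T@t, R.T@np.array([p[0],p[1],1])
def at_z(ci,u,v,z):
    o,d=ray(ci,u,v); return o+d*(z-o[2])/d[2]
def proj(ci,X):
    K=np.array(ci["mtx"],float);c=np.array(ci["R"])@np.array(X,float)+np.array(ci["t"],float).ravel()
    p=c[:2]/c[2];p=p*(1+ci["k1"]*(p@p));return np.array([K[0,0]*p[0]+K[0,2],K[1,1]*p[1]+K[1,2]])
E
python3 - <<'E'
from h import *
for n in("scene","side"):
    im=env.capture(n); cv2.imwrite(f"pics/{n}0.png",im)
    ci=env.camera_info(n); o,d=ray(ci,256,192); print(n,o,d)
print(env.observe())
a=cv2.imread("pics/scene0.png");cv2.imwrite("pics/s0.png",cv2.resize(a,(800,600),interpolation=cv2.INTER_CUBIC))
a=cv2.imread("pics/side0.png");cv2.imwrite("pics/d0.png",cv2.resize(a,(800,600),interpolation=cv2.INTER_CUBIC))
E
```

```text
scene [ 315.25622189  657.50151098 1498.00529188] [ 0.13288675 -0.41972285 -0.89797246]
side [ 230.07907583 -708.99031915  817.5532385 ] [ 0.28873873  0.67146204 -0.68249342]
{'time': 0.1, 'joints': array([ 1.12043135e+00,  3.13942009e-01,  4.50835984e-02,  1.30360160e+00,
       -1.88474988e-05,  1.43123469e+00]), 'dq': array([-0.00065274, -0.0002168 ,  0.00355098,  0.00080196,  0.0004558 ,
       -0.00071725]), 'joint_efforts': array([ 3.14981793e-03, -4.81724668e+01,  2.99243170e+01,  1.27547648e-02,
       -8.79169829e-05,  1.25058295e-05]), 'tcp_pos': array([175.61760006, 546.98697607, 199.48490387]), 'tool_rot': array([ 1.54776879e-01,  9.87949101e-01, -7.98656136e-04, -2.32803506e-04]), 'contact_force': array([0.41204002, 0.01833123, 0.54641923]), 'ft_torque': array([-0.02018856, -0.03568532,  0.0594454 ]), 'gripper_force': 0.0, 'grip_width': 1.0033573876837925}
```

View pics/s0.png

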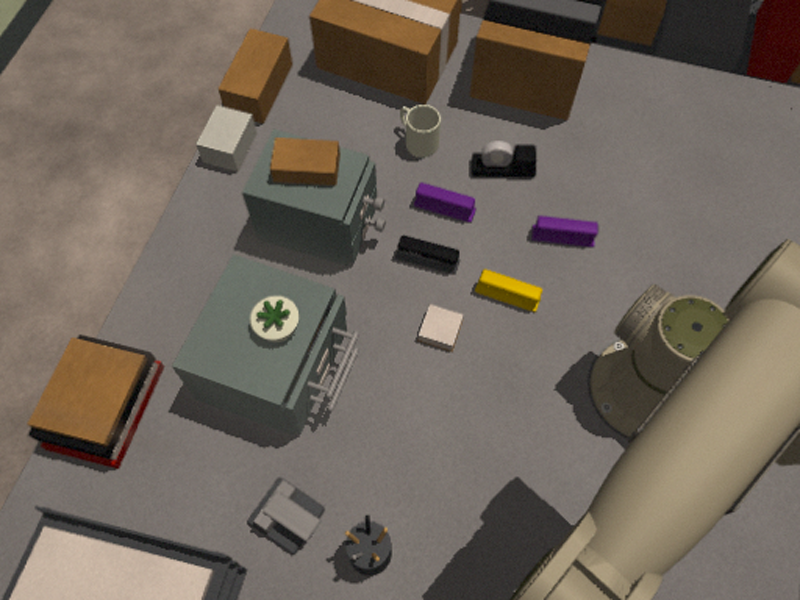

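View pics/d0.png

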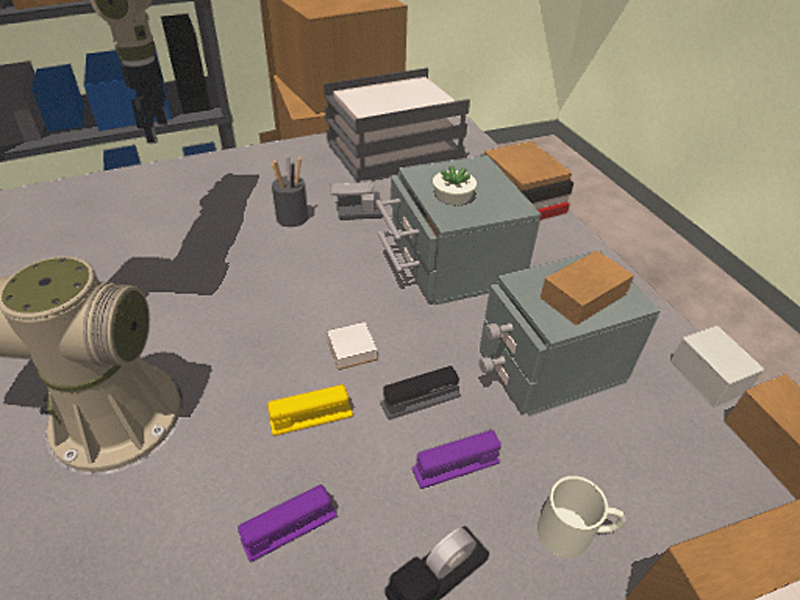

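The candidates in the scene picture (800 px scale) are purple (445,202), purple (565,231), yellow (509,290) and black (428,252). Only the black one, which stands in front of the narrow unit, fits the description. I'll confirm it in an enlarged crop, with the handle in the same frame.

```bash
python3 - <<'E'
from h import *
a=cv2.imread("pics/scene0.png")[140:285,185:305];b=cv2.imread("pics/side0.png")[120:270,240:300]
r=lambda x:cv2.resize(x,None,fx=4,fy=4,interpolation=cv2.INTER_CUBIC)
A=r(a);B=r(b);c=np.zeros((600,720,3),np.uint8);c[:580,:480]=A;c[:600,480:]=B
cv2.imwrite("pics/c1.png",c)
E
```

```text
(no output)
```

View pics/c1.png

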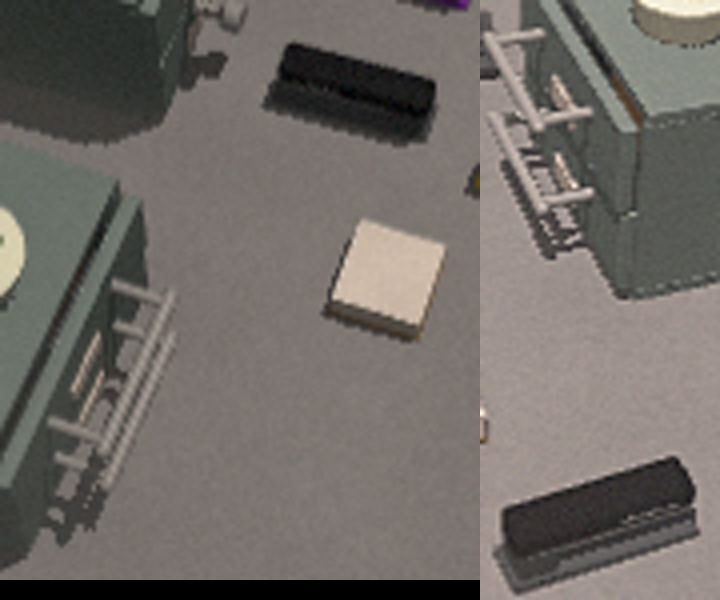

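The crop confirms a black plastic arm over a dark steel base, so this is the stapler. The top handle bar runs from about (174,292) to (102,450) in the crop.

```bash
python3 - <<'E'
from h import *
s=env.camera_info("scene");d=env.camera_info("side")
S=lambda u,v:(185+u/4,140+v/4)
D=lambda u,v:(240+(u-480)/4,120+v/4)
e=[at_z(s,*S(174,292),150),at_z(s,*S(102,450),150)]
print("handle",e,np.linalg.norm(e[0]-e[1]),sum(e)/2)
e2=[at_z(d,*D(484,36),150),at_z(d,*D(538,126),150)]
print("side handle",e2,np.linalg.norm(e2[0]-e2[1]))
# unit top edges
print("unit top-front corner scene",at_z(s,*S(120,182),190),"panel", at_z(s,*S(142,205),185),at_z(s,*S(10,485),185))
for c in[(288,46),(434,82),(424,112),(282,78)]: print("st",at_z(s,*S(*c),50))
print("side st")
for c in[(503,510),(676,458),(693,500),(512,556)]: print(at_z(d,*D(*c),50))
for c in[(497,553),(518,590),(698,533)]: print("base",at_z(d,*D(*c),8))
E
```

```text
handle [array([572.49667807, 118.89933167, 150.        ]), array([581.87526018, 251.73113795, 150.        ])] 133.16248181167649 [577.18596913 185.31523481 150.        ]
side handle [array([580.8816883 , 250.22596725, 150.        ]), array([576.5742468 , 118.58752911, 150.        ])] 131.70889281420588
unit top-front corner scene [632.22751033  61.95811626 190.        ] panel [611.39427937  72.94330903 185.        ] [627.217102   304.99783304 185.        ]
st [ 572.45522271 -167.99651533   50.        ]
st [ 443.4214533  -171.15818082   50.        ]
st [ 443.71634629 -140.58412854   50.        ]
st [ 567.92790799 -136.33214739   50.        ]
side st
[ 447.76712265 -145.56143017   50.        ]
[ 575.81986327 -145.98299631   50.        ]
[ 570.45827964 -183.4885358    50.        ]
[ 439.81492677 -182.86163098   50.        ]
base [ 442.59184666 -148.04211161    8.        ]
base [ 444.96671556 -181.64086689    8.        ]
base [ 579.38263357 -182.30458678    8.        ]
```

Handle about (578,185,150), yaw about -3°. Stapler about (508,-162), yaw about 0°. Both are plausible in size and reach. Next I'll go above the handle and look from there.

Request:
{"op": "carry_out", "data": {
  "gripper": [-1, -1, -1, -1, -1, -1, -1, -1, -1, -1, -1, -1, -1, -1, -1, -1, -1, -1],
  "translation": [
    [0, 0, 0.05],
    [0.03, -0.03, 0.09],
    [0.384, -0.362, 0.09],
    [0.384, -0.362, 0.09],
    [0.384, -0.362, 0.09],
    [0.384, -0.362, 0.09],
    [0.384, -0.362, 0.09],
    [0.384, -0.362, 0.09],
    [0.384, -0.362, 0.09],
    [0.384, -0.362, 0.09],
    [0.384, -0.362, 0.09],
    [0.384, -0.362, 0.09],
    [0.384, -0.362, 0.09],
    [0.384, -0.362, 0.09],
    [0.384, -0.362, 0.09],
    [0.384, -0.362, 0.09],
    [0.384, -0.362, 0.09],
    [0.384, -0.362, 0.09]
  ],
  "twist": [0, -8, -16, -24, -32, -40, -48, -56, -64, -72, -75, -75, -75, -75, -75, -75, -75, -75]
}}

```text
time: 1.9
tcp_pos: [559.3, 186.4, 290.7]
tool_rot: [0.724, 0.69, 0.0, 0.0]
contact_force: [0.7, 0.3, -0.7]
grip_width: 0.997
gripper_force: 0.0
```

```bash
python3 - <<'E'
from h import *
ci=env.camera_info("wrist");im=env.capture("wrist");cv2.imwrite("pics/w1raw.png",im)
import pickle;pickle.dump(ci,open("w1.pkl","wb"))
cv2.imwrite("pics/w1.png",cv2.resize(im,(800,600),interpolation=cv2.INTER_CUBIC))
print(env.observe()["tcp_pos"],ray(ci,256,192))
E
```

```text
[559.40780527 186.22067656 290.63176886] (array([562.63219306, 257.05792753, 464.06987403]), array([-0.01297097, -0.27208564, -0.96218889]))
```

View pics/w1.png

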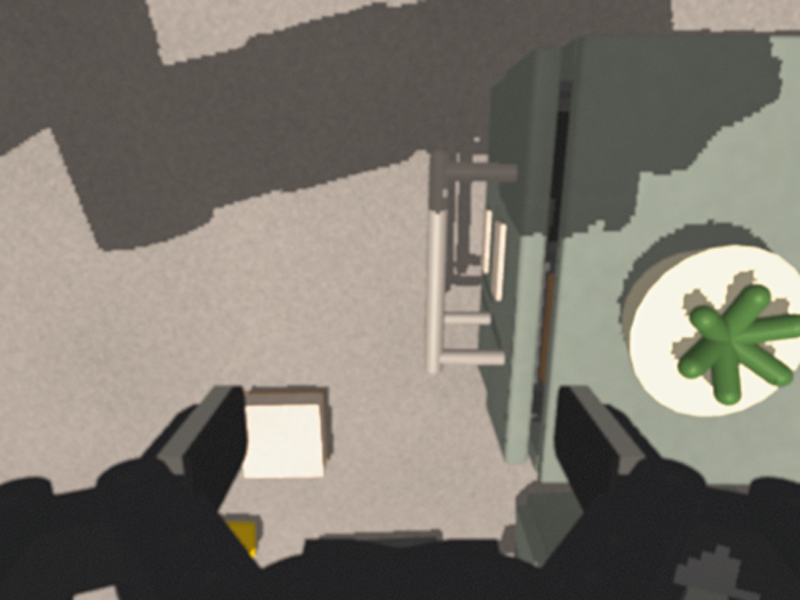

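The wrist view shows the bar from (438,152) to (433,372). The card box shows brown in the gap at (547,330), on the -y side, so the mat should be in the +y compartment.

```bash
python3 - <<'E'
from h import *
import pickle;ci=pickle.load(open("w1.pkl","rb"))
for p in[(438,152),(433,372)]: print(at_z(ci,p[0]*.64,p[1]*.64,150))
print("front edge")
for p in[(535,50),(508,462)]: print(at_z(ci,p[0]*.64,p[1]*.64,174))
print("unit edge")
for p in[(583,40),(541,480)]: print(at_z(ci,p[0]*.64,p[1]*.64,190))
E
```

```text
[584.82099311 256.68510897 150.        ]
[577.6654639 118.1578354 150.       ]
front edge
[634.07232464 304.42820939 174.        ]
[622.48108688  64.24400677 174.        ]
unit edge
[653.08054836 305.10257497 190.        ]
[639.41258362  61.35372126 190.        ]
```

Request:
{"op": "carry_out", "data": {
  "gripper": [0, 0, 0, 0, 0, 0, 0, 0, 0, 0, 0, 1, 1, 1, 1, 1],
  "translation": [
    [0.02, 0.002, 0],
    [0.02, 0.002, 0],
    [0.02, 0.002, 0],
    [0.02, 0.002, -0.04],
    [0.02, 0.002, -0.07],
    [0.02, 0.002, -0.09],
    [0.02, 0.002, -0.11],
    [0.02, 0.002, -0.13],
    [0.02, 0.002, -0.15],
    [0.02, 0.002, -0.159],
    [0.02, 0.002, -0.159],
    [0.02, 0.002, -0.159],
    [0.02, 0.002, -0.159],
    [0.02, 0.002, -0.159],
    [0.02, 0.002, -0.159],
    [0.02, 0.002, -0.159]
  ],
  "twist": [0, 0, 0, 0, 0, 0, 0, 0, 0, 0, 0, 0, 0, 0, 0, 0],
  "newtons": 40
}}

```text
time: 3.55
tcp_pos: [580.1, 187.5, 131.8]
tool_rot: [0.724, 0.69, 0.0, 0.0]
contact_force: [-0.1, 0.4, -0.0]
grip_width: -0.001
gripper_force: 0.0
```

The fingers shut on nothing. I'll look.

```bash
python3 - <<'E'
from h import *
print(env.observe()["grip_width"],env.observe()["gripper_force"])
ci=env.camera_info("wrist");im=env.capture("wrist");sd=env.capture("side")
a=cv2.resize(sd[85:235,215:345],(520,600),interpolation=cv2.INTER_CUBIC);b=cv2.resize(im,(280,210))
c=np.zeros((600,800,3),np.uint8);c[:,:520]=a;c[:210,520:]=b
cv2.imwrite("pics/w2.png",c)
E
```

```text
-0.0005897604858677395 0.0
```

View pics/w2.png

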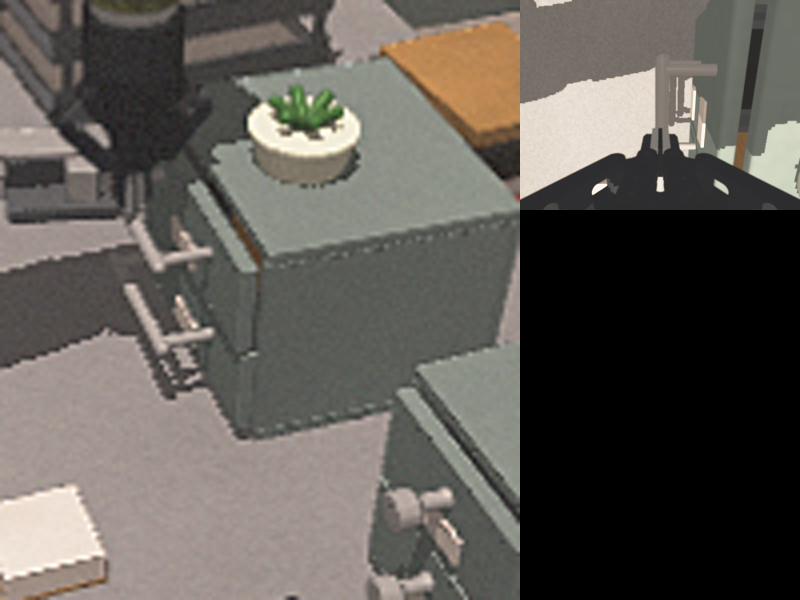

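```bash
python3 - <<'E'
from h import *
d=env.camera_info("side");w=env.camera_info("wrist")
for X in[(580,187,132),(580,187,150),(577,121,150),(584,251,150)]:
    p=proj(d,X);q=proj(w,X);print(X,(p-[215,85])*4,q*280/512+[520,0])
sd=env.capture("side");im=env.capture("wrist")
a=cv2.resize(sd[115:160,230:290],(600,450),interpolation=cv2.INTER_CUBIC)
b=cv2.resize(im[90:300,190:340],(200,280),interpolation=cv2.INTER_CUBIC)
c=np.zeros((450,800,3),np.uint8);c[:,:600]=a;c[:280,600:]=b;cv2.imwrite("pics/w3.png",c)
E
```

```text
(580, 187, 132) [130.07300259 235.51568279] [660.11380348 125.97171925]
(580, 187, 150) [130.24918204 217.1380095 ] [660.12301642 133.40524193]
(577, 121, 150) [157.34826766 264.12284351] [660.38645439 192.42476359]
(584, 251, 150) [107.19069348 174.80723469] [661.11677383  62.56566509]
```

View pics/w3.png

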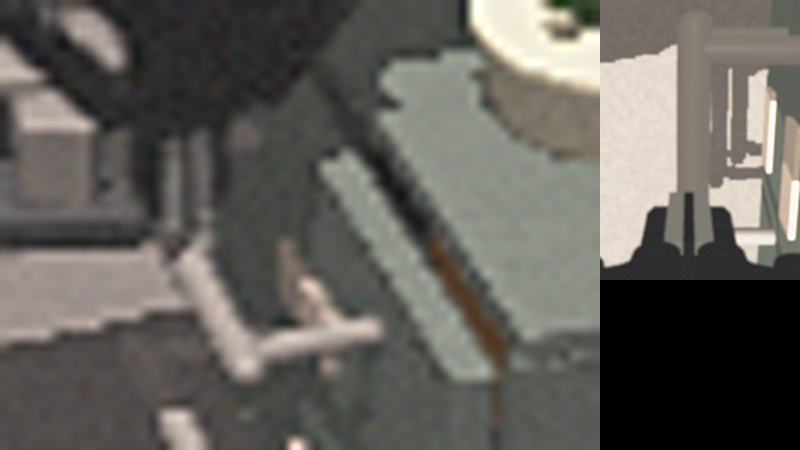

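The tips look level with the bar, but the opening reads shut. A gentle 15 mm pull will show whether the bar is actually held.

Request:
{"op": "carry_out", "data": {
  "gripper": [1, 1, 1, 1],
  "translation": [
    [-0.005, 0, 0],
    [-0.01, 0.0005, 0],
    [-0.015, 0.001, 0],
    [-0.015, 0.001, 0]
  ],
  "twist": [0, 0, 0, 0]
}}

```text
time: 4.15
tcp_pos: [563.9, 188.6, 131.4]
tool_rot: [0.724, 0.69, -0.0, -0.0]
contact_force: [0.6, 0.0, -0.3]
grip_width: -0.0
gripper_force: 0.0
```

```bash
python3 - <<'E'
from h import *
sd=env.capture("side");im=env.capture("wrist")
o=env.observe();print(o["contact_force"],o["grip_width"],o["tcp_pos"])
a=cv2.resize(sd[115:160,230:290],(600,450),interpolation=cv2.INTER_CUBIC)
b=cv2.resize(im[90:300,190:340],(200,280),interpolation=cv2.INTER_CUBIC)
c=np.zeros((450,800,3),np.uint8);c[:,:600]=a;c[:280,600:]=b;cv2.imwrite("pics/w4.png",c)
E
```

```text
[-0.04529423  0.27832356  0.90057166] -0.0003802739507309849 [564.70942451 188.56370249 131.47353462]
```

View pics/w4.png

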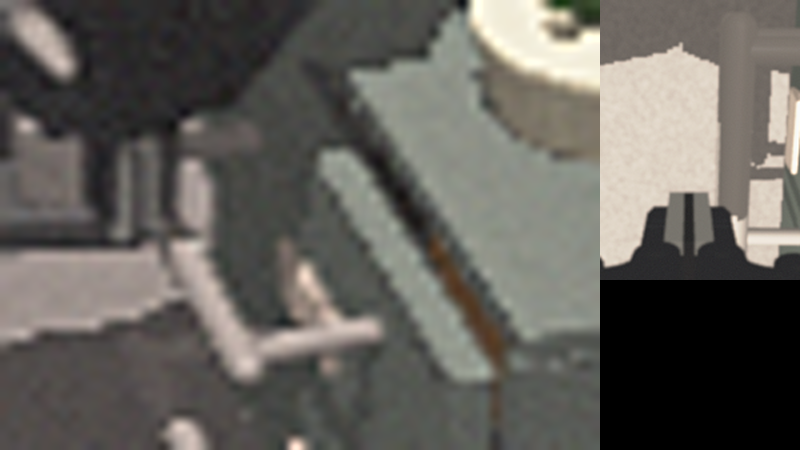

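The fingers passed above the bar, so the real fingertips sit higher than the reported TCP. I'll measure that offset from the pictures.

```bash
python3 - <<'E'
from h import *
d=env.camera_info("side");w=env.camera_info("wrist")
X0=np.array([564.7,188.6,0])
for z in(131.5,140,150,155,160,165,170):
    # tip corner facing the side camera (-y edge) and the wrist camera (+y edge)
    p=(proj(d,X0+[0,-11,z])-[230,115])*10; q=(proj(w,X0+[0,11,z])-[190,90])*4/3+[600,0]
    print(z,p.round(),q.round())
for e in [(577,121,150),(584,251,150)]: print((proj(d,e)-[230,115])*10,((proj(w,e)-[190,90])*4/3+[600,0]))
E
```

```text
131.5 [141. 316.] [687. 161.]
140 [141. 294.] [687. 168.]
150 [141. 268.] [687. 177.]
155 [141. 255.] [687. 182.]
160 [141. 242.] [686. 187.]
165 [141. 229.] [686. 193.]
170 [141. 216.] [686. 199.]
[243.37066916 360.30710878] [725.04174507 349.75221145]
[117.97673371 137.01808672] [735.45309917  33.52824765]
```

Both views put the tips about 30 mm above the reported TCP z: about 161 from the side view and 165 from the wrist, against a reading of 131. x and y agree. I'll go back over the bar, open half-way, and descend with that correction.

Request:
{"op": "carry_out", "data": {
  "gripper": [0, 0, 0, 0, 0, 0, 0, 0, 0, 0, 1, 1, 1, 1, 1, 1],
  "translation": [
    [0, 0, 0.01],
    [0.007, 0, 0.01],
    [0.015, -0.001, 0.01],
    [0.015, -0.001, 0.01],
    [0.015, -0.001, 0.005],
    [0.015, -0.001, -0.005],
    [0.015, -0.001, -0.015],
    [0.015, -0.001, -0.026],
    [0.015, -0.001, -0.026],
    [0.015, -0.001, -0.026],
    [0.015, -0.001, -0.026],
    [0.015, -0.001, -0.026],
    [0.015, -0.001, -0.026],
    [0.015, -0.001, -0.026],
    [0.015, -0.001, -0.026],
    [0.015, -0.001, -0.026]
  ],
  "twist": [0, 0, 0, 0, 0, 0, 0, 0, 0, 0, 0, 0, 0, 0, 0, 0],
  "newtons": 40
}}

```text
time: 5.85
tcp_pos: [580.5, 187.6, 106.1]
tool_rot: [0.724, 0.69, 0.001, 0.0]
contact_force: [0.6, -0.5, 4.1]
grip_width: 0.123
gripper_force: 39.2
```

Bar gripped. Now pull along (-0.9986, +0.052).

Request:
{"op": "carry_out", "data": {
  "gripper": [1, 1, 1, 1, 1, 1, 1, 1, 1, 1, 1, 1, 1],
  "translation": [
    [-0.01, 0.0005, 0],
    [-0.02, 0.001, 0],
    [-0.035, 0.002, 0],
    [-0.05, 0.0026, 0],
    [-0.065, 0.0034, 0],
    [-0.08, 0.0042, 0],
    [-0.095, 0.005, 0],
    [-0.11, 0.0057, 0],
    [-0.12, 0.0063, 0],
    [-0.13, 0.0068, 0],
    [-0.135, 0.007, 0],
    [-0.14, 0.0073, 0],
    [-0.14, 0.0073, 0]
  ],
  "twist": [0, 0, 0, 0, 0, 0, 0, 0, 0, 0, 0, 0, 0]
}}

```text
time: 7.15
tcp_pos: [438.9, 195.7, 106.0]
tool_rot: [0.724, 0.69, 0.001, -0.001]
contact_force: [-2.5, 3.7, 7.8]
grip_width: 0.118
gripper_force: 40.2
```

Request:
{"op": "carry_out", "data": {
  "gripper": [1, 1, 1, 1, 1, 1],
  "translation": [
    [-0.003, 0.0002, 0],
    [-0.006, 0.0003, 0],
    [-0.009, 0.0005, 0],
    [-0.012, 0.0006, 0],
    [-0.012, 0.0006, 0],
    [-0.012, 0.0006, 0]
  ],
  "twist": [0, 0, 0, 0, 0, 0]
}}

```text
time: 7.75
tcp_pos: [427.4, 196.3, 106.0]
tool_rot: [0.724, 0.69, 0.001, -0.001]
contact_force: [-0.4, 3.9, 7.9]
grip_width: 0.122
gripper_force: 40.2
```

Request:
{"op": "carry_out", "data": {
  "gripper": [1, 1, 1, 1, 1],
  "translation": [
    [-0.002, 0.0001, 0],
    [-0.004, 0.0002, 0],
    [-0.006, 0.0003, 0],
    [-0.006, 0.0003, 0],
    [-0.006, 0.0003, 0]
  ],
  "twist": [0, 0, 0, 0, 0]
}}

```text
time: 8.25
tcp_pos: [421.7, 196.7, 106.0]
tool_rot: [0.724, 0.69, 0.001, -0.0]
contact_force: [-1.5, 3.9, 7.9]
grip_width: 0.123
gripper_force: 40.1
```

Request:
{"op": "carry_out", "data": {
  "gripper": [1, 1, 1, 1, 1],
  "translation": [
    [-0.002, 0.0001, 0],
    [-0.004, 0.0002, 0],
    [-0.006, 0.0003, 0],
    [-0.006, 0.0003, 0],
    [-0.006, 0.0003, 0]
  ],
  "twist": [0, 0, 0, 0, 0]
}}

```text
time: 8.75
tcp_pos: [421.5, 196.7, 106.1]
tool_rot: [0.724, 0.689, 0.004, 0.003]
contact_force: [15.3, 2.4, -6.9]
grip_width: 0.12
gripper_force: 39.2
```

Stop reached: 15 N, no further travel. Release, rise, and go above the drawer for a look.

Request:
{"op": "carry_out", "data": {
  "gripper": [1, 0, 0, 0, 0, 0, 0, 0, 0, 0, 0, 0, 0, 0, 0, 0],
  "translation": [
    [0.005, 0, 0],
    [0.005, 0, 0],
    [0.005, 0, 0],
    [0.005, 0, 0],
    [0.005, 0, 0.02],
    [0.005, 0, 0.05],
    [0.005, 0, 0.1],
    [0.005, 0, 0.15],
    [0.005, 0, 0.19],
    [0.045, 0.03, 0.19],
    [0.085, 0.06, 0.19],
    [0.114, 0.063, 0.19],
    [0.114, 0.063, 0.19],
    [0.114, 0.063, 0.19],
    [0.114, 0.063, 0.19],
    [0.114, 0.063, 0.19]
  ],
  "twist": [0, 0, 0, 0, 0, 0, 0, 0, 0, 0, 0, 0, 0, 0, 0, 0]
}}

```text
time: 10.35
tcp_pos: [528.7, 258.7, 295.9]
tool_rot: [0.724, 0.69, 0.0, 0.0]
contact_force: [-0.3, 0.3, -0.2]
grip_width: 0.498
gripper_force: 0.0
```

```bash
python3 - <<'E'
from h import *
import pickle
pickle.dump(env.camera_info("wrist"),open("w5.pkl","wb"));cv2.imwrite("pics/w5raw.png",env.capture("wrist"));cv2.imwrite("pics/s5raw.png",env.capture("scene"))
o=env.observe();print(o["tcp_pos"],o["joints"])
E
```

```text
[529.06660235 258.76539667 296.14242195] [ 3.18664678e-01  3.38843687e-01  3.14520822e-01  1.54557734e+00
 -5.47961391e-05  1.93840407e+00]
```

Request:
{"op": "carry_out", "data": {
  "gripper": [-0.6, -0.6, -0.6, -0.6, -0.6, -0.6, -0.6, -0.6, -0.6, -0.6, -0.6, -0.6, -0.6, -0.6, -0.6, -0.6],
  "translation": [
    [0, -0.04, 0],
    [0, -0.08, 0],
    [0, -0.12, 0],
    [0, -0.16, 0],
    [0, -0.2, 0],
    [0, -0.24, 0],
    [0, -0.28, 0],
    [0, -0.32, 0],
    [-0.01, -0.36, 0],
    [-0.022, -0.4, -0.02],
    [-0.022, -0.421, -0.05],
    [-0.022, -0.421, -0.05],
    [-0.022, -0.421, -0.05],
    [-0.022, -0.421, -0.05],
    [-0.022, -0.421, -0.05],
    [-0.022, -0.421, -0.05]
  ],
  "twist": [8, 16, 24, 32, 40, 48, 56, 64, 72, 80, 88, 93, 93, 93, 93, 93]
}}

```text
time: 12.05
tcp_pos: [508.4, -161.5, 246.2]
tool_rot: [-0.002, 1.0, -0.0, 0.001]
contact_force: [-0.8, 0.1, 0.0]
grip_width: 0.802
gripper_force: 0.0
```

```bash
python3 - <<'E'
from h import *
import pickle
ci=env.camera_info("wrist");pickle.dump(ci,open("w6.pkl","wb"));im=env.capture("wrist");cv2.imwrite("pics/w6raw.png",im)
o=env.observe();print(o["tcp_pos"],o["joints"])
r=lambda x,w,h:cv2.resize(x,(w,h),interpolation=cv2.INTER_CUBIC)
c=np.zeros((600,800,3),np.uint8);c[:300,:400]=r(im,400,300)
w=cv2.imread("pics/w5raw.png");c[:300,400:]=r(w,400,300)
s=cv2.imread("pics/s5raw.png");c[300:,:400]=r(s[180:280,110:243],400,300);c[300:,400:]=r(w[0:260,150:496],400,300)
cv2.imwrite("pics/w6.png",c)
E
```

```text
[ 508.29693261 -161.58023038  246.05469385] [-4.58418178e-01  2.21623152e-01  3.51951103e-02  1.38301516e+00
  1.17947526e-04 -4.62123940e-01]
```

View pics/w6.png

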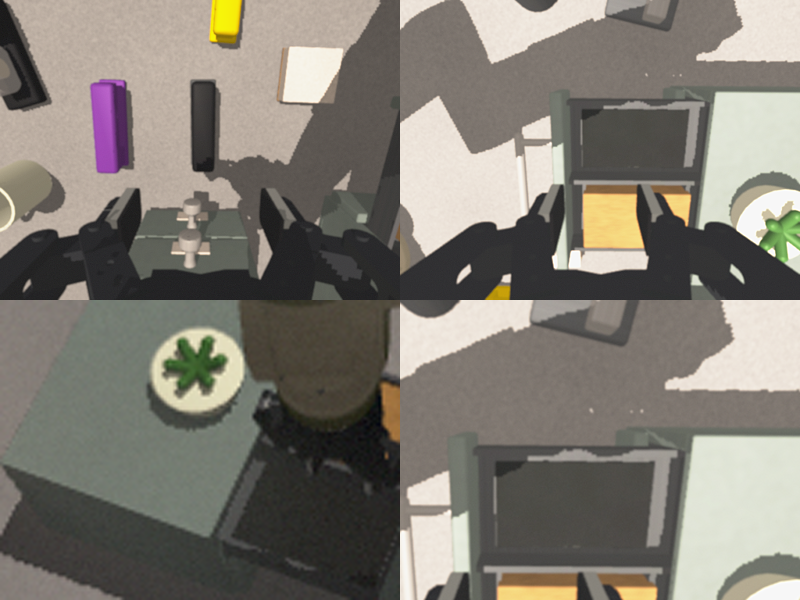

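The composite shows:
- **Stapler:** black arm top from about (192,80) to (214,170), top-left panel.
- **Mat:** in the +y compartment, about x 496–648 and y 460–550, bottom-right panel.
- **Card box:** in the -y compartment.

Compute positions.

```bash
python3 - <<'E'
from h import *
import pickle
a=pickle.load(open("w6.pkl","rb"));b=pickle.load(open("w5.pkl","rb"))
print("stapler arm top")
for p in[(192,81),(215,81),(213,170),(192,170)]: print(at_z(a,p[0]*1.28,p[1]*1.28,55).round(1))
# silhouettes by threshold
im=cv2.imread("pics/w6raw.png").max(2)
m=(im<50).astype(np.uint8);n,l,st,ce=cv2.connectedComponentsWithStats(m)
i=l[int(125*1.28),int(203*1.28)];print(st[i]);c=cv2.findContours((l==i).astype(np.uint8),0,1)[0][0]
print(cv2.minAreaRect(c)); 
B=lambda u,v:(150+(u-400)*.865,(v-300)*.867)
print("mat"); 
for p in[(496,460),(650,460),(646,550),(497,552)]: print(at_z(b,*B(*p),109).round(1))
print("drawer floor ends: front, back"); 
for p in[(481,505),(672,505)]: print(at_z(b,*B(*p),141).round(1))
print("divider / side top"); 
for p in[(570,451),(580,570)]: print(at_z(b,*B(*p),141).round(1))
print("unit front top edge")
for p in[(693,440),(684,580)]: print(at_z(b,*B(*p),190).round(1))
E
```

```text
stapler arm top
[ 444.8 -171.9   55. ]
[ 444.8 -140.7   55. ]
[ 573.4 -141.2   55. ]
[ 573.5 -172.6   55. ]
[     0      0    512    384 159339]
((418.0, 371.0), (24.0, 40.0), 90.0)
mat
[505.3 288.4 109. ]
[649.  281.3 109. ]
[648.7 191.7 109. ]
[500.  196.9 109. ]
drawer floor ends: front, back
[491.8 253.4 141. ]
[659.6 245.  141. ]
divider / side top
[570.7 296.5 141. ]
[578.3 187.2 141. ]
unit front top edge
[652.8 304.8 190. ]
[653.6 195.8 190. ]
```

Stapler at about (509,-156), yaw 0°. Mat centre about (576,240), which agrees with the value derived from the handle. Descend and grip the arm.

Request:
{"op": "carry_out", "data": {
  "gripper": [-0.6, -0.6, -0.6, -0.6, -0.6, -0.6, -0.6, -0.6, -0.6, -0.6, -0.6, -0.6, 1, 1, 1, 1, 1, 1],
  "translation": [
    [0.001, 0.005, 0],
    [0.001, 0.005, -0.04],
    [0.001, 0.005, -0.08],
    [0.001, 0.005, -0.12],
    [0.001, 0.005, -0.15],
    [0.001, 0.005, -0.18],
    [0.001, 0.005, -0.2],
    [0.001, 0.005, -0.215],
    [0.001, 0.005, -0.23],
    [0.001, 0.005, -0.244],
    [0.001, 0.005, -0.244],
    [0.001, 0.005, -0.244],
    [0.001, 0.005, -0.244],
    [0.001, 0.005, -0.244],
    [0.001, 0.005, -0.244],
    [0.001, 0.005, -0.244],
    [0.001, 0.005, -0.244],
    [0.001, 0.005, -0.244]
  ],
  "twist": [0, 0, 0, 0, 0, 0, 0, 0, 0, 0, 0, 0, 0, 0, 0, 0, 0, 0],
  "newtons": 50
}}

```text
time: 13.9
tcp_pos: [509.7, -157.6, 2.4]
tool_rot: [-0.002, 1.0, -0.0, 0.001]
contact_force: [-0.9, -0.0, 6.1]
grip_width: 0.388
gripper_force: 50.7
```

Arm gripped: 33 mm opening at 50 N. Lift, carry over the front part of the mat, and turn -3°.

Request:
{"op": "carry_out", "data": {
  "gripper": [1, 1, 1, 1, 1, 1, 1, 1, 1, 1, 1, 1, 1, 1, 1, 1, 1, 1, 1, 1],
  "translation": [
    [0, 0, 0.015],
    [0, 0, 0.04],
    [0, 0, 0.08],
    [0, 0, 0.12],
    [0, 0, 0.16],
    [0.005, 0.02, 0.2],
    [0.01, 0.05, 0.2],
    [0.015, 0.09, 0.2],
    [0.02, 0.13, 0.2],
    [0.025, 0.17, 0.2],
    [0.03, 0.21, 0.2],
    [0.035, 0.25, 0.2],
    [0.04, 0.29, 0.2],
    [0.045, 0.33, 0.2],
    [0.05, 0.365, 0.2],
    [0.053, 0.39, 0.2],
    [0.053, 0.398, 0.2],
    [0.053, 0.398, 0.2],
    [0.053, 0.398, 0.2],
    [0.053, 0.398, 0.2]
  ],
  "twist": [0, 0, 0, 0, 0, 0, 0, 0, 0, 0, 0, 0, -1, -2, -3, -3, -3, -3, -3, -3]
}}

```text
time: 15.9
tcp_pos: [561.7, 239.7, 201.2]
tool_rot: [0.025, 1.0, -0.0, -0.0]
contact_force: [-0.3, -0.4, -3.7]
grip_width: 0.386
gripper_force: 51.1
```

```bash
python3 - <<'E'
from h import *
o=env.observe();print(o["tcp_pos"],o["contact_force"],o["grip_width"])
r=lambda x,w,h:cv2.resize(x,(w,h),interpolation=cv2.INTER_CUBIC)
c=np.zeros((600,800,3),np.uint8);c[:300,:400]=r(env.capture("wrist"),400,300)
s=env.capture("side");c[:,400:]=r(s[60:210,190:290],400,600)
s=env.capture("scene");c[300:,:400]=r(s[150:290,120:307],400,300)
cv2.imwrite("pics/w7.png",c)
d=env.camera_info("side")
for X in[(632,236.6,200),(492,244.4,200),(562,220.7,200),(646,240,190)]: print(X,(proj(d,X)-[190,60])*4+[400,0])
E
```

```text
[561.71252236 239.65103057 201.17290945] [-0.30251767 -0.36747312 -3.65814603] 0.38557180892668114
(632, 236.6, 200) [668.55471245 220.83669414]
(492, 244.4, 200) [500.65215058 247.76165749]
(562, 220.7, 200) [594.27115831 246.49427286]
(646, 240, 190) [682.44696117 226.35492795]
```

View pics/w7.png

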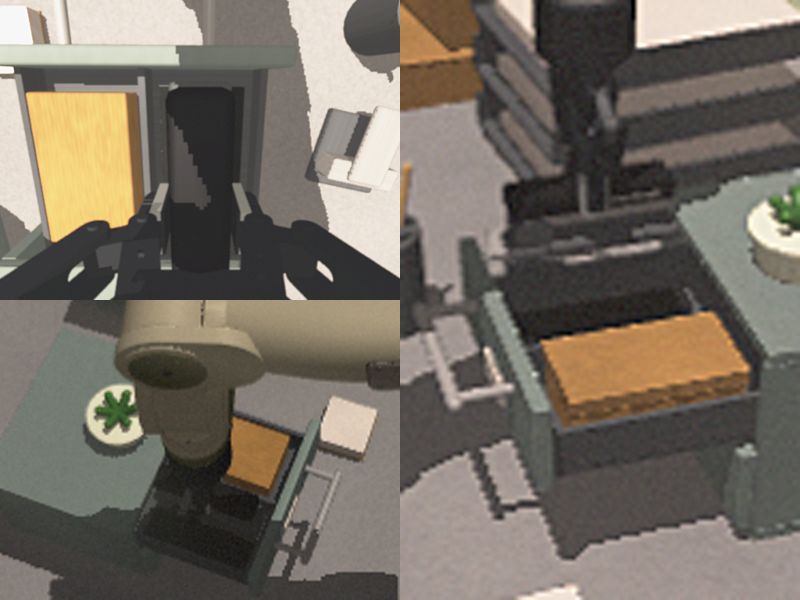

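The stapler is held level and aligned above the mat compartment. Lower to about 6 mm above the mat, slide in 14 mm, then approach slowly.

Request:
{"op": "carry_out", "data": {
  "gripper": [1, 1, 1, 1, 1, 1, 1, 1, 1, 1, 1, 1],
  "translation": [
    [0, 0, -0.02],
    [0, 0, -0.04],
    [0, 0, -0.055],
    [0, 0, -0.07],
    [0, 0, -0.078],
    [0, 0, -0.084],
    [0, 0, -0.084],
    [0.007, 0, -0.084],
    [0.014, -0.001, -0.084],
    [0.014, -0.001, -0.086],
    [0.014, -0.001, -0.087],
    [0.014, -0.001, -0.087]
  ],
  "twist": [0, 0, 0, 0, 0, 0, 0, 0, 0, 0, 0, 0]
}}

```text
time: 17.25
tcp_pos: [575.6, 239.9, 114.1]
tool_rot: [0.025, 1.0, -0.0, -0.0]
contact_force: [-0.3, 0.9, -3.6]
grip_width: 0.383
gripper_force: 51.1
```

Request:
{"op": "carry_out", "data": {
  "gripper": [1, 1, 1, 1, 1],
  "translation": [
    [0, 0, -0.0007],
    [0, 0, -0.0014],
    [0, 0, -0.002],
    [0, 0, -0.0025],
    [0, 0, -0.0025]
  ],
  "twist": [0, 0, 0, 0, 0]
}}

```text
time: 17.75
tcp_pos: [575.8, 240.0, 111.8]
tool_rot: [0.024, 1.0, 0.0, -0.0]
contact_force: [0.9, -0.8, -4.5]
grip_width: 0.383
gripper_force: 51.1
```

Request:
{"op": "carry_out", "data": {
  "gripper": [1, 1, 1, 1, 1],
  "translation": [
    [0, 0, -0.0005],
    [0, 0, -0.001],
    [0, 0, -0.0015],
    [0, 0, -0.0015],
    [0, 0, -0.0015]
  ],
  "twist": [0, 0, 0, 0, 0]
}}

```text
time: 18.25
tcp_pos: [576.5, 240.0, 111.4]
tool_rot: [0.025, 1.0, 0.0, 0.001]
contact_force: [-1.3, -1.9, 6.6]
grip_width: 0.386
gripper_force: 52.3
```

Contact with the mat: the vertical force went from -3.6 N to +6.6 N. Open just enough and rise straight up.

Request:
{"op": "carry_out", "data": {
  "gripper": [0.1, 0, -0.1, -0.2, -0.28, -0.28, -0.28, -0.28, -0.28, -0.28, -0.28, -0.28, -0.28, -0.28],
  "translation": [
    [0, 0, 0],
    [0, 0, 0],
    [0, 0, 0],
    [0, 0, 0],
    [0, 0, 0],
    [0, 0, 0],
    [0, 0, 0.01],
    [0, 0, 0.025],
    [0, 0, 0.05],
    [0, 0, 0.09],
    [0, 0, 0.13],
    [-0.03, 0, 0.16],
    [-0.05, 0, 0.16],
    [-0.05, 0, 0.16]
  ],
  "twist": [0, 0, 0, 0, 0, 0, 0, 0, 0, 0, 0, 0, 0, 0]
}}

```text
time: 19.65
tcp_pos: [524.6, 240.4, 273.3]
tool_rot: [0.024, 1.0, 0.001, 0.002]
contact_force: [0.4, -0.2, 0.1]
grip_width: 0.635
gripper_force: 0.0
```

```bash
python3 - <<'E'
from h import *
o=env.observe();print(o["tcp_pos"],o["contact_force"],o["grip_width"])
r=lambda x,w,h:cv2.resize(x,(w,h),interpolation=cv2.INTER_CUBIC)
c=np.zeros((600,800,3),np.uint8);c[:300,:400]=r(env.capture("wrist"),400,300)
s=env.capture("side");c[:,400:]=r(s[60:210,190:290],400,600)
s=env.capture("scene");c[300:,:400]=r(s[150:290,120:307],400,300)
cv2.imwrite("pics/w8.png",c)
E
```

```text
[524.63357928 240.39831524 273.33761978] [ 0.35334379 -0.18950002  0.12845379] 0.6348139713330216
```

View pics/w8.png

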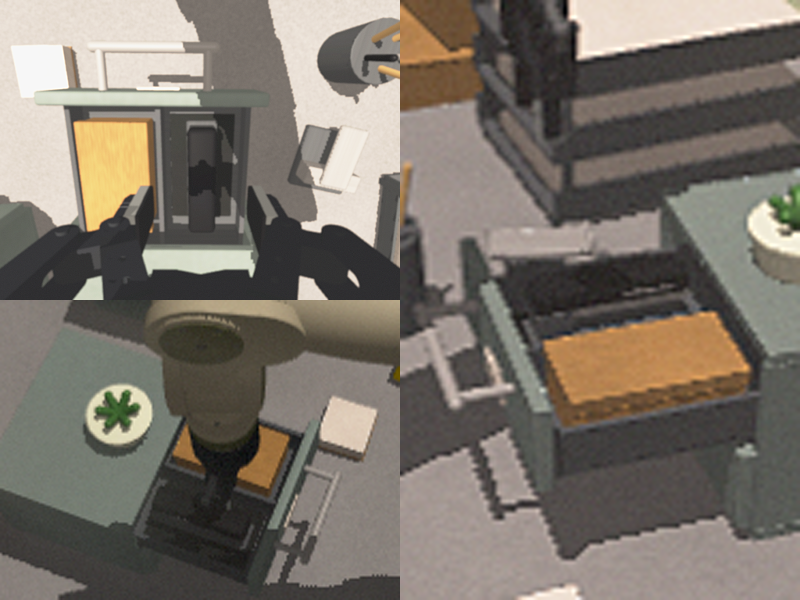

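The stapler stands upright on the mat, top-left panel (203,125) to (203,235), centred in the compartment and free. Next, shut the fingers and go down in front of the bar to push.

Request:
{"op": "carry_out", "data": {
  "gripper": [1, 1, 1, 1, 1, 1, 1, 1, 1, 1, 1, 1],
  "translation": [
    [-0.04, -0.012, 0],
    [-0.08, -0.024, 0],
    [-0.12, -0.036, 0],
    [-0.143, -0.043, 0],
    [-0.143, -0.043, 0],
    [-0.143, -0.043, 0],
    [-0.143, -0.043, -0.04],
    [-0.143, -0.043, -0.08],
    [-0.143, -0.043, -0.12],
    [-0.143, -0.043, -0.155],
    [-0.143, -0.043, -0.169],
    [-0.143, -0.043, -0.169]
  ],
  "twist": [0, 0, 0, 0, 0, 0, 0, 0, 0, 0, 0, 0]
}}

```text
time: 21.0
tcp_pos: [382.0, 196.5, 98.4]
tool_rot: [0.025, 1.0, -0.001, -0.003]
contact_force: [0.1, -0.7, -0.1]
grip_width: -0.002
gripper_force: 0.0
```

Request:
{"op": "carry_out", "data": {
  "gripper": [1, 1, 1, 1, 1, 1, 1, 1, 1, 1, 1, 1, 1, 1, 1, 1, 1, 1],
  "translation": [
    [0.008, 0, 0],
    [0.016, -0.001, 0],
    [0.024, -0.001, 0],
    [0.033, -0.002, 0],
    [0.044, -0.002, 0],
    [0.055, -0.003, 0],
    [0.066, -0.003, 0],
    [0.077, -0.004, 0],
    [0.088, -0.005, 0],
    [0.099, -0.005, 0],
    [0.11, -0.006, 0],
    [0.121, -0.006, 0],
    [0.132, -0.007, 0],
    [0.143, -0.007, 0],
    [0.152, -0.008, 0],
    [0.16, -0.008, 0],
    [0.165, -0.009, 0],
    [0.165, -0.009, 0]
  ],
  "twist": [0, 0, 0, 0, 0, 0, 0, 0, 0, 0, 0, 0, 0, 0, 0, 0, 0, 0]
}}

```text
time: 22.8
tcp_pos: [549.0, 187.9, 101.4]
tool_rot: [0.025, 1.0, 0.0, 0.001]
contact_force: [-0.2, -0.4, 0.4]
grip_width: -0.004
gripper_force: 0.0
```

Request:
{"op": "carry_out", "data": {
  "gripper": [1, 1, 1, 1, 1, 1, 1],
  "translation": [
    [0.003, 0, 0],
    [0.006, 0, 0],
    [0.009, 0, 0],
    [0.012, -0.001, 0],
    [0.015, -0.001, 0],
    [0.018, -0.001, 0],
    [0.018, -0.001, 0]
  ],
  "twist": [0, 0, 0, 0, 0, 0, 0]
}}

```text
time: 23.5
tcp_pos: [566.7, 187.0, 101.4]
tool_rot: [0.025, 1.0, 0.0, 0.0]
contact_force: [0.6, -0.3, 0.0]
grip_width: 0.003
gripper_force: 0.0
```

```bash
python3 - <<'E'
from h import *
a=cv2.imread("pics/side0.png").astype(int);s=env.capture("side").astype(int)
cv2.imwrite("pics/s9raw.png",s)
d=env.camera_info("side")
# drawer out: handle near end at x~419 ; shut: ~582
for x in(419,577,583):
    p=proj(d,(x,124 if x>500 else 132,150)).round().astype(int);print(x,p,s[p[1],p[0]-3:p[0]+4].mean(1).round(),a[p[1],p[0]-3:p[0]+4].mean(1).round())
print(env.observe()["contact_force"])
E
```

```text
419 [204 160] [75. 77. 70. 80. 77. 75. 77.] [148. 151. 151. 151. 148. 153. 150.]
577 [254 150] [ 78.  64. 133. 170. 189. 171. 135.] [ 65. 128. 169. 179. 162. 143. 133.]
583 [256 150] [133. 170. 189. 171. 135. 122. 109.] [169. 179. 162. 143. 133. 123. 108.]
[ 0.2736728  -0.85863725 -0.53429594][ WARN:0@0.539] global loadsave.cpp:1063 imwrite_ Unsupported depth image for selected encoder is fallbacked to CV_8U.
```

The drawer follows: the bar is already about 1 px farther in than at the start. Continue slowly to the stop.

Request:
{"op": "carry_out", "data": {
  "gripper": [1, 1, 1, 1, 1, 1],
  "translation": [
    [0.002, 0, 0],
    [0.004, 0, 0],
    [0.006, 0, 0],
    [0.008, 0, 0],
    [0.008, 0, 0],
    [0.008, 0, 0]
  ],
  "twist": [0, 0, 0, 0, 0, 0]
}}

```text
time: 24.15
tcp_pos: [568.8, 186.9, 101.2]
tool_rot: [0.024, 1.0, -0.0, -0.004]
contact_force: [-13.9, -1.0, 9.1]
grip_width: 0.001
gripper_force: 7.1
```

Hard stop at x = 568.8, against 569 expected for shut. Press slightly more, then back off and rise clear.

Request:
{"op": "carry_out", "data": {
  "gripper": [1, 1, 1, 1, 1, 1, 1, 1, 1, 1, 1, 1],
  "translation": [
    [0.002, 0, 0],
    [0.002, 0, 0],
    [-0.01, 0, 0],
    [-0.03, 0.001, 0],
    [-0.06, 0.003, 0],
    [-0.09, 0.004, 0.02],
    [-0.1, 0.004, 0.06],
    [-0.1, 0.004, 0.1],
    [-0.1, 0.004, 0.15],
    [-0.1, 0.004, 0.18],
    [-0.1, 0.004, 0.18],
    [-0.1, 0.004, 0.18]
  ],
  "twist": [0, 0, 0, 0, 0, 0, 0, 0, 0, 0, 0, 0]
}}

```text
time: 25.35
tcp_pos: [474.6, 191.1, 281.9]
tool_rot: [0.025, 1.0, 0.0, 0.001]
contact_force: [-0.2, 0.2, -1.0]
grip_width: -0.001
gripper_force: 0.0
```

```bash
python3 - <<'E'
from h import *
ci=env.camera_info("wrist");w=env.capture("wrist");o=env.observe();print(o["time"],o["tcp_pos"],o["contact_force"])
a=cv2.imread("pics/side0.png").astype(int);s=env.capture("side").astype(int)
print("bar row 150 before/after",a[150,248:264].mean(1).round(),s[150,248:264].mean(1).round())
# what else changed between start and now in the side view
m=(np.abs(a-s).max(2)>60).astype(np.uint8);m=cv2.morphologyEx(m,cv2.MORPH_OPEN,np.ones((3,3)))
n,l,st,ce=cv2.connectedComponentsWithStats(m)
print([tuple(x) for x in st[1:] if x[4]>25])
E
```

```text
25.4 [473.88113497 190.96982316 280.67527254] [-0.49418944 -1.0124738  -0.04055883]
bar row 150 before/after [ 77.  75.  73.  65. 128. 169. 179. 162. 143. 133. 123. 108.  87.  71.
  99.  96.] [101.  83.  82.  73.  65.  92. 153. 189. 182. 142. 118. 101.  85.  91.
  74.  95.]
[(np.int32(187), np.int32(0), np.int32(39), np.int32(12), np.int32(324)), (np.int32(65), np.int32(5), np.int32(33), np.int32(25), np.int32(463)), (np.int32(0), np.int32(13), np.int32(32), np.int32(31), np.int32(776)), (np.int32(21), np.int32(47), np.int32(17), np.int32(38), np.int32(358)), (np.int32(214), np.int32(57), np.int32(7), np.int32(7), np.int32(33)), (np.int32(94), np.int32(87), np.int32(6), np.int32(5), np.int32(29)), (np.int32(0), np.int32(99), np.int32(39), np.int32(51), np.int32(1370)), (np.int32(114), np.int32(111), np.int32(51), np.int32(55), np.int32(1357)), (np.int32(133), np.int32(140), np.int32(115), np.int32(64), np.int32(2801)), (np.int32(48), np.int32(156), np.int32(9), np.int32(11), np.int32(55)), (np.int32(70), np.int32(165), np.int32(40), np.int32(18), np.int32(456)), (np.int32(92), np.int32(187), np.int32(31), np.int32(40), np.int32(515)), (np.int32(67), np.int32(193), np.int32(7), np.int32(8), np.int32(33)), (np.int32(47), np.int32(204), np.int32(6), np.int32(6), np.int32(30)), (np.int32(38), np.int32(215), np.int32(17), np.int32(12), np.int32(143)), (np.int32(120), np.int32(232), np.int32(15), np.int32(24), np.int32(244)), (np.int32(3), np.int32(235), np.int32(27), np.int32(25), np.int32(423)), (np.int32(244), np.int32(235), np.int32(50), np.int32(33), np.int32(871)), (np.int32(95), np.int32(265), np.int32(15), np.int32(10), np.int32(91))]
```

The drawer is shut about 6 mm farther in than its slightly ajar start. Elsewhere the side view shows only the stapler gone, plus the arm and its shadow.

```bash
python3 -c "
from workcell import env
print(env.hand_in())"
```

```text
the job is handed in; nothing more can be done
None
```

The job is handed in at about 25 s: the top drawer was pulled to its stop, the stapler was set upright on the mat and released, and the drawer was pushed to its hard stop, judged by push force and bar position. The first grip on the handle missed because the fingertips sat about 30 mm above the reported height; I corrected for that, and the side view showed nothing else moved.

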